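Walk the wax-iron power unit into its bay and latch it

TASK

Walk the heavy power unit forward along the bench into its bay by pushing only on its two black rear corner bumpers, by turns, until its front rests against both domed stop screws, which are set unevenly. Push gently, never with more than about 30 N, keep off the control panel between the bumpers, and keep the unit flat on the bench. Once it is fully home, swing the steel latch fully across behind its left rear corner, let go, and leave the wax bar, brush and cork block where they are.

Things in the scene. Friction and masses are not known exactly. Their poses are not given: they have to be found in the camera images.
- unit: Power unit for waxing irons: grey flat-bottomed box with black vent slots on top, 100 deep (x) x 150 wide (y) x 60 mm high, 0.7 to 0.95 kg, too wide to grasp. Origin: centre of its underside; x forward (into the bay), y left, z up. Front face at x = +50. Sliding it takes 3 to 7 N; pushed at one rear corner it turns as it goes, about half the push becoming forward travel.
- bumper_left (a point): Centre of the flat rear face of the unit's left black rubber corner bumper, at unit x = -50, y = +61, z = 30 mm: the place to push, towards unit +x. The face spans unit y 47 to 75 and z 2 to 58 mm; pushing its upper half (z 30 to 58) with shut fingertips keeps the wider gripper parts clear above. Axes as unit.
- bumper_right (a point): The same on the right: centre of the rear face of the right corner bumper, at unit x = -50, y = -61, z = 30 mm; the face spans unit y -75 to -47 and z 2 to 58 mm. Axes as unit.
- panel: Control panel on the unit's rear between the bumpers, not to be touched: black plate 90 wide x 50 mm high, set back at unit x = -44, with a white knob (dia 20, at unit y = -24, reaching back to x = -54), a red rocker switch (y = +30, back to x = -50) and a small display. Origin and axes as unit.
- bay: Bay fixed on the bench. Origin on the bench where the unit's origin comes when home (within about 6 mm, as the stops are set); x into the bay, y left, z up. Two rigid aluminium guide rails, 25 mm high, inner faces at y = +83 and -83, from x = -20 to +85 (fence). Home: the unit's front face touches both stop domes, so it may end turned up to 0.11 rad in the bay.
- bay_mouth (a point): Middle of the bay's mouth on the bench, at bay x = -60, y = 0. From bay x = -20 back to here the two rails flare outward, to about y = +99 and -99 mm (inner faces). Axes as bay.
- fence (a point): Top centre of the front face of the rigid fence (45 mm high) closing the bay, at bay x = +85. Two stop screws pass through it: domed heads of 20 mm dia at bay y = +55 and -55, 30 mm above the bench. Each is set on its own: the dome's tip lies anywhere from bay x = +44 to +56 and is not measured, so each front corner of the unit must be pushed until it is felt to stop.
- latch (a joint): Latch: steel bar 10 mm wide, 26 to 40 mm above the bench, on a vertical pivot at bay x = -66, y = +115 mm. 0 rad: open, pointing along bay -x; grows counter-clockwise from above; 1.57: across along bay -y, some mm behind the left bumper of a unit that is home (else the bumper is in the way); end stop 1.6. Stays where left; about 1 N at the peg moves it.
- latch_peg (a point): Top centre of the black upright peg (12 mm dia) at the free end of the latch bar, 46 mm from the pivot and 64 mm above the bench; the peg stands 24 mm above the bar.
- wax_bar: Bystander: loose yellow wax bar 95 x 42 x 24 mm lying left of the bay. Origin at the centre of its underside.
- brush: Bystander: loose wood-backed brush 120 x 52 x 38 mm right of the bay. Origin at the centre of its underside.
- cork_block: Bystander: loose cork block 80 x 50 x 40 mm right of the brush. Origin at the centre of its underside.
Mind the look-alikes: they are no part of the job. Of the things that look like the unit, take the one that is farthest to the robot's right at the start.

How it is judged:
By the outcome, as a careful person would: the job done as asked, in the order asked, and still so for the second after the job is handed in, with the robot touching nothing.
It also fails if it takes over 72 s, if anything falls off the work surface, if the arm or the gripper's body presses on something with over 40 N, if the wrist force passes 120 N, or if a joint passes its speed limit or range.

ROBOT

A 6-joint arm with a two-finger parallel gripper is mounted at the origin on the work surface. World frame = base frame: x ahead of the robot, y to its left, z up, the work surface at z = 0. Lengths are in mm, angles in rad, forces in N, time in s.
With the tool pointing down it reaches from about 350 to 875 mm from the base axis. Payload 4.2 kg.
Tool frame: the origin (TCP) lies between the finger pads; the fingertips stand 11 mm ahead of it and the grasp point (between the pads) lies 8 mm behind it; z points along the fingers, y is the direction in which the jaws open and shut (so a half turn about z gives the same grasp; the last joint's range is limited). The gripper opens to 85 mm and grips with 20 to 120 N. Pads are 22 mm wide; open, the fingers measure 114 mm over their backs; the gripper's body (76 mm by 85 mm) begins 54 mm behind the grasp point. The pads swing forward as they close: fully open they stand 13 mm farther back than shut.
Start: joints at [1.6, 0.385, 0.008, 0, -1.194, -0.259], TCP at [142.333, 608.556, 207.812] pointing down, gripper open.
Joint ranges: [-3.14, 3.14], [-1.21, 2.06], [-1.07, 1.41], [-3.16, 2.05], [-2.99, -0.16], [-3.1, 3.1]. Speed limits (rad/s): [2.79, 2.79, 3.14, 3.14, 3.14, 3.14].

INTERFACE

Orientations are given as a unit quaternion [x, y, z, w].
In Python, from bench import * gives the robot as it stands.
- The arm moves only by the tool servo_tool, never from a script. Its argument "rows" is a list of rows, each a list of 7 numbers: the opening, from 0 (shut) to 1 (fully open), then the shift along the tool's x, y, z in cm, then the turn, a rotation vector about the tool's x, y, z in degrees. A call has 1 to 12 rows; each row shifts and turns the commanded pose from where the row before left it, along the tool's axes as they then stand; what a row does not reach is not made up. A row lasts 1/10 s, in which the tool goes at most 50 mm and 8.59 degrees, less where a joint would pass 70% of its speed; a pose out of reach is approached as far as the arm can. A call is refused whole if a number of a shift passes 5 or a number of a turn 8.59, either way. A call with a gripper value outside its range is refused whole. The fingers move at their own pace and stop on an object; the grip force is fixed at half the most. Time passes only in rows, so rows that do not move let the fingers close. It gives the time, the measured TCP pose, the force and the opening at its end, in the units of the state.
- read_state(): the state, without advancing time (a new reading comes with each control period).
- get_image(name): name is "scene" or "top" or "wrist"; returns a dict with "image" (480x640x3 uint8, red, green, blue), "mtx" (3x3 intrinsics, pixels), "extrinsics" (4x4, takes a point from camera to world coordinates). Camera axes: x right, y up, looking along -z (the intrinsics and any distortion apply to the point x, -y, -z); pixel columns grow to the right and rows downward; lengths in mm; the calibration is good to about 2 mm. A picture is of the moment at which its call begins. There is no depth.
- job_done(): hands the job in, once; it reports no verdict.
The state is a dict: "clock": time; "joints": joint angles; "joint_vel": joint speeds; "joint_efforts": joint torques, N m; "position": TCP position; "ee_rot": TCP orientation; "contact_force": force on the tool from outside, world axes, zero at the start; "wrist_torque": the same for the moment, N m; "gripper_width": finger opening in mm.
Only numpy, scipy, OpenCV 4.12 (cv2) and the standard library are available. Lean on these libraries where they do the work, as an engineer would, in place of code of your own. Each camera call takes 0.05 s, during which the arm holds its last target. There are 200 camera calls.

## Working session

There is one attempt and no reset: what is moved stays moved. The work goes in short steps, Python scripts to look and compute and a tool call to move; the robot and the scene stay as the last step left them, time stands still between calls to the robot, and variables do not carry over. Pictures are saved under pics/ and viewed, about 8 in all and at most 12, crops included, and the job is handed in when it is done.

Besides the shell and the picture viewer there is one more tool, called in YAML: its name, and indented under it one key for each argument. servo_tool: Moves the arm, as the interface text tells. Its arguments: {"type":"object","properties":{"rows":{"type":"array","items":{"type":"array","items":{"type":"number"}}}},"required":["rows"]}

```bash
ls; mkdir -p pics; python3 - <<'E'
from bench import *
import cv2,pickle
d={}
for n in ["scene","top"]:
    g=get_image(n); d[n]=g; cv2.imwrite(f"pics/{n}0.png",g["image"][:,:,::-1]); print(n,g["mtx"],g["extrinsics"],[k for k in g])
pickle.dump(d,open("d0.pkl","wb"))
s=read_state();print({k:s[k] for k in s})
E
```

```text
pics
scene [[616.15895126   0.         319.835515  ]
 [  0.         616.15895126 240.00871804]
 [  0.           0.           1.        ]] [[ 6.26892463e-01 -4.61125372e-01  6.27988242e-01  1.40070830e+03]
 [ 7.78796140e-01  3.48165069e-01 -5.21783151e-01 -6.99053067e+02]
 [ 2.19638805e-02  8.16176743e-01  5.77384717e-01  8.58398813e+02]
 [ 0.00000000e+00  0.00000000e+00  0.00000000e+00  1.00000000e+00]] ['image', 'mtx', 'extrinsics']
top [[465.08575306   0.         317.34472664]
 [  0.         465.08575306 247.02289201]
 [  0.           0.           1.        ]] [[-6.56158781e-03  9.93656866e-01 -1.12262984e-01  4.00076322e+02]
 [-9.99760826e-01 -8.86085707e-03 -1.99944179e-02  3.04541160e+01]
 [-2.08623369e-02  1.12104939e-01  9.93477350e-01  1.24491895e+03]
 [ 0.00000000e+00  0.00000000e+00  0.00000000e+00  1.00000000e+00]] ['image', 'mtx', 'extrinsics']
{'clock': 0.1, 'joints': array([ 1.59957614e+00,  3.85498935e-01,  6.77545115e-03, -4.46693739e-04,
       -1.19400228e+00, -2.58615970e-01]), 'joint_vel': array([ 0.00059749, -0.00218418,  0.00387275,  0.00307981,  0.00168003,
       -0.00113799]), 'joint_efforts': array([-1.60452928e-04, -3.93318415e+01,  1.88930869e+01,  4.19785157e+00,
       -2.54712308e-03,  4.71419511e-06]), 'position': array([142.22909334, 608.02312055, 206.82271928]), 'ee_rot': array([ 9.93394248e-01, -1.14747087e-01, -6.73082360e-05,  9.84505453e-04]), 'contact_force': array([0.22494211, 0.88365865, 0.13984182]), 'wrist_torque': array([ 0.00235333,  0.05311551, -0.01029735]), 'gripper_width': 85.42252002193631}
```

View pics/top0.png

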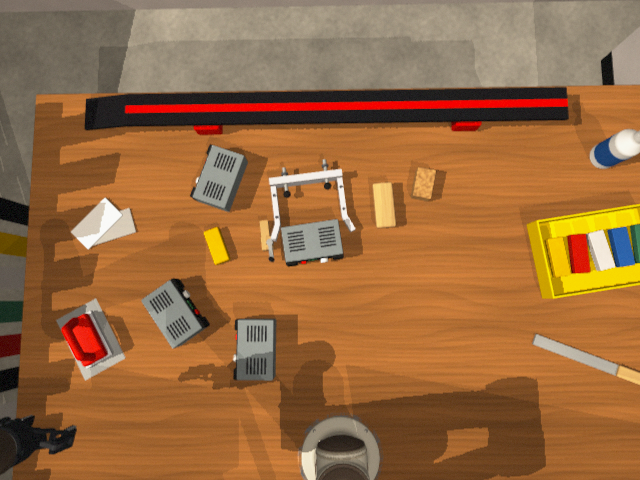

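View pics/scene0.png

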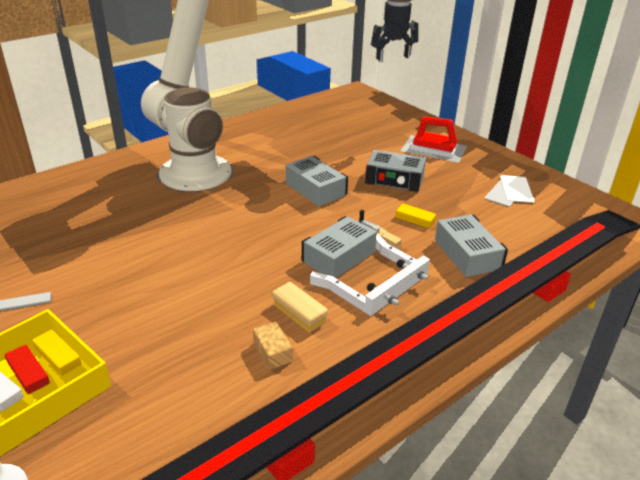

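The top view shows the robot base at about (340,455). The rightmost unit, which is the target, sits at (312,243) in the mouth of the bay: fence at (307,178), latch peg at (271,259). I'll enlarge that area to measure it.

```bash
cat > h.py <<'E'
import numpy as np, cv2
def ray(g,uv,z):
    K=g["mtx"];E=g["extrinsics"]
    x,y=(uv[0]-K[0,2])/K[0,0],(uv[1]-K[1,2])/K[1,1]
    d=E[:3,:3]@np.array([x,-y,-1.]);o=E[:3,3]
    return o+d*(z-o[2])/d[2]
def proj(g,p):
    E=g["extrinsics"];c=E[:3,:3].T@(np.asarray(p,float)-E[:3,3]);K=g["mtx"]
    return K[0,2]+K[0,0]*c[0]/-c[2],K[1,2]-K[1,1]*c[1]/-c[2]
E
python3 - <<'E'
import pickle,cv2
from h import *
g=pickle.load(open("d0.pkl","rb"))["top"]
im=g["image"][150:275,245:365,::-1]
b=cv2.resize(im,None,fx=4.8,fy=4.8,interpolation=cv2.INTER_CUBIC)
cv2.imwrite("pics/crop.png",b)
hsv=cv2.cvtColor(g["image"],cv2.COLOR_RGB2HSV)
roi=hsv[210:275,270:352]; m=((roi[...,1]<60)&(roi[...,2]>70)&(roi[...,2]<190)).astype(np.uint8)
m=cv2.morphologyEx(m,cv2.MORPH_CLOSE,np.ones((5,5)))
cs,_=cv2.findContours(m,cv2.RETR_EXTERNAL,cv2.CHAIN_APPROX_NONE)
c=max(cs,key=cv2.contourArea)+np.array([270,210]); r=cv2.minAreaRect(c); bx=cv2.boxPoints(r)
print(r); print([ray(g,p,60).round(1)[:2] for p in bx])
E
```

```text
((310.4709777832031, 240.55027770996094), (40.94712829589844, 82.89218139648438), 86.3086166381836)
[array([598.2, 182. ]), array([610. , -31.8]), array([504.1, -36.9]), array([492.2, 174.7])]
```

View pics/crop.png

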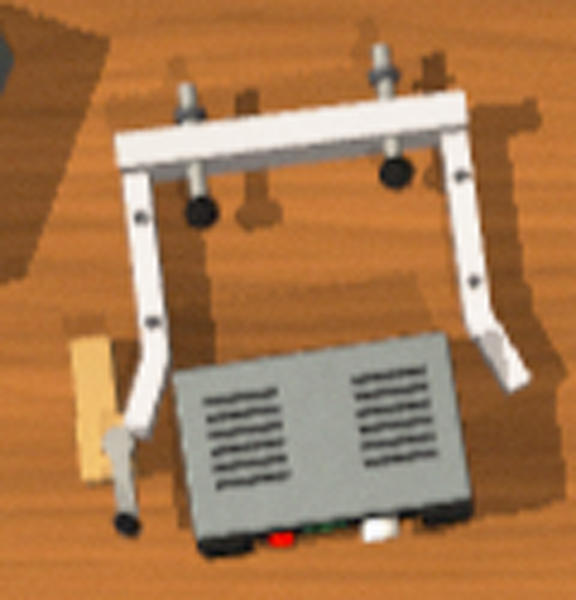

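The enlarged crop shows, in crop pixels: unit top corners (174,374), (444,333), (470,503), (197,545); domes at (202,211) and (396,172); peg at (127,522); fence front edge (118,168) to (467,125).

```bash
python3 - <<'E'
import pickle
from h import *
g=pickle.load(open("d0.pkl","rb"))["top"]
f=lambda u,v,z: ray(g,(245+u/4.8-.4,150+v/4.8-.4),z)[:2]
P=dict(FL=(174,374,60),FR=(444,333,60),RR=(470,503,60),RL=(197,545,60),fenL=(118,168,45),fenR=(467,125,45),lrF=(150,172,25),lrB=(168,330,25),rrF=(442,137,25),rrB=(467,325,25),domeL=(202,211,30),domeR=(396,172,30),peg=(127,522,64),piv=(117,440,40),lflare=(147,437,25),rflare=(508,390,25))
W={k:f(*v) for k,v in P.items()}
for k in W: print(k,W[k].round(1))
ang=lambda v:np.arctan2(v[1],v[0])
print("unit yaw from sides",ang(W['FL']-W['RL']),ang(W['FR']-W['RR']),"front",ang(W['FL']-W['FR'])-np.pi/2, 'w',np.linalg.norm(W['FL']-W['FR']),'centre',np.mean([W[k] for k in('FL','FR','RR','RL')],0))
yf=ang(W['fenL']-W['fenR'])-np.pi/2
print("bay yaw fence",yf,"rails",ang(W['lrF']-W['lrB']),ang(W['rrF']-W['rrB']))
y=np.mean([yf,ang(W['lrF']-W['lrB']),ang(W['rrF']-W['rrB'])]);print(y)
ex=np.array([np.cos(y),np.sin(y)]);ey=np.array([-ex[1],ex[0]])
# bay origin: x from fence, y from rails mean
ox=np.mean([W['fenL']@ex,W['fenR']@ex])-85; oy=(np.mean([W['lrF']@ey,W['lrB']@ey])+np.mean([W['rrF']@ey,W['rrB']@ey]))/2
O=ox*ex+oy*ey; print("bayO",O,"rail width",np.mean([W['lrF']@ey,W['lrB']@ey])-np.mean([W['rrF']@ey,W['rrB']@ey]))
for k in W: d=W[k]-O; print(k,'bay',round(d@ex,1),round(d@ey,1))
E
```

```text
FL [585.5 148.2]
FR [606.3   2.9]
RR [514.4 -10. ]
RL [493.2 135.7]
fenL [702.8 180.8]
fenR [724.7 -11.5]
lrF [705.4 165.4]
lrB [615.7 155. ]
rrF [723.4   1.9]
rrB [616.8 -10.7]
domeL [681.6 135.8]
domeR [702.5  27.8]
peg [505.5 172.7]
piv [552.5 181.2]
lflare [555.9 166.5]
rflare [580.2 -32.9]
unit yaw from sides 0.13451491998269224 0.13841520966184528 front 0.14253960203973204 w 146.81430963575409 centre [549.86103935  69.19160064]
bay yaw fence 0.1134010386198454 rails 0.11454057426069889 0.11788914331201394
0.11527691873085273
bayO [629.4583191  73.7412383] rail width 164.63277807199555
FL bay -35.1 79.0
FR bay -31.1 -67.8
RR bay -123.9 -69.9
RL bay -128.2 77.2
fenL bay 85.2 97.9
fenR bay 84.8 -95.6
lrF bay 85.9 82.3
lrB bay -4.3 82.3
rrF bay 85.1 -82.2
rrB bay -22.3 -82.5
domeL bay 59.0 55.6
domeR bay 67.3 -54.0
peg bay -111.8 112.5
piv bay -64.1 115.6
lflare bay -62.4 100.6
rflare bay -61.2 -100.2
```

Geometry is fixed: bay yaw 0.115, bay origin about (629.5, 73.7). The unit's front is near bay x = -33, its centre y about +5, and its bay yaw about +0.02. First I turn the tool to the bay axes with the gripper shut and travel over to a point behind the left bumper.

servo_tool:
  rows:
    - [0,0,0,0,0,0,-6.6]
    - [0,0,0,0,0,0,-6.6]
    - [0,0,0,0,0,0,-6.6]
    - [0,1.8,3.7,0,0,0,0]
    - [0,1.8,3.7,0,0,0,0]
    - [0,1.8,3.7,0,0,0,0]
    - [0,1.8,3.7,0,0,0,0]
    - [0,1.8,3.7,0,0,0,0]
    - [0,1.8,3.7,0,0,0,0]
    - [0,1.8,3.7,0,0,0,0]
    - [0,1.8,3.7,0,0,0,0]
    - [0,1.8,3.7,0,0,0,0]

```text
clock: 1.3
position: [342.1, 294.8, 207.6]
ee_rot: [0.998, 0.058, -0.0, 0.0]
contact_force: [0.7, 0.2, -0.5]
gripper_width: 0.3
```

servo_tool:
  rows:
    - [0,1.8,3.7,0,0,0,0]
    - [0,1.8,3.7,0,0,0,0]
    - [0,1.8,3.7,0,0,0,0]
    - [0,1.8,3.7,0,0,0,0]
    - [0,0.5,0.5,0,0,0,0]
    - [0,0,0,0,0,0,0]
    - [0,0,0,0,0,0,0]

```text
clock: 2.0
position: [435.5, 153.7, 207.6]
ee_rot: [0.998, 0.058, -0.0, 0.0]
contact_force: [0.1, -0.7, 0.4]
gripper_width: -0.0
```

servo_tool:
  rows:
    - [0,0.9,1.75,3.3,0,0,0]
    - [0,0.9,1.75,4,0,0,0]
    - [0,0,0,4,0,0,0]
    - [0,0,0,3,0,0,0]
    - [0,0,0,2,0,0,0]
    - [0,0,0,0,0,0,0]
    - [0,0,0,0,0,0,0]

```text
clock: 2.7
position: [457.9, 121.8, 45.2]
ee_rot: [0.998, 0.059, 0.0, 0.0]
contact_force: [-0.5, -0.1, 0.7]
gripper_width: -0.1
```

```bash
cat >> h.py <<'E'
O=np.array([629.5,73.7]);yw=.115;ex=np.array([np.cos(yw),np.sin(yw)]);ey=np.array([-ex[1],ex[0]])
def bay(p): d=np.asarray(p[:2])-O; return np.array([d@ex,d@ey]).round(1)
def look(tag):
    from bench import get_image,read_state
    a=get_image("scene");b=get_image("top")
    s=read_state();print(s["clock"],"bay",bay(s["position"]),s["position"][2].round(1),s["contact_force"].round(1))
    A=cv2.resize(a["image"][150:330,220:460],None,fx=2.2,fy=2.2,interpolation=cv2.INTER_CUBIC)
    B=cv2.resize(b["image"][150:282,240:365],None,fx=3,fy=3,interpolation=cv2.INTER_CUBIC)
    c=np.zeros((400,528+380,3),np.uint8);c[:396,:528]=A;c[:396,530:905]=B
    c=cv2.resize(c,(800,352),interpolation=cv2.INTER_AREA)
    cv2.imwrite(f"pics/{tag}.png",c[:,:,::-1]);return a,b
E
python3 -c "
from h import *
look('a')"
```

```text
2.8 bay [-164.2   67.6] 46.2 [ 0.6 -1.2  0.2]
```

View pics/a.png

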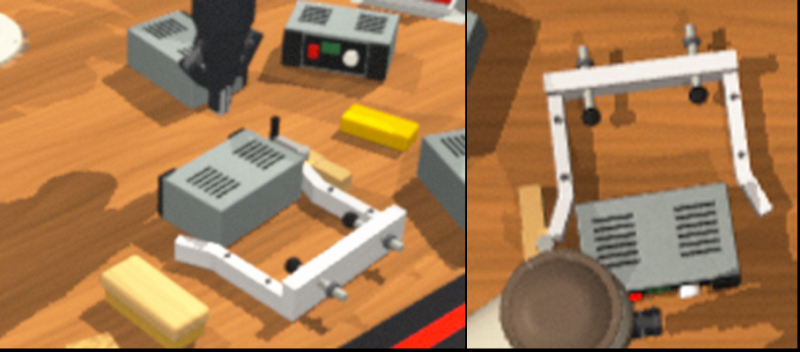

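The fingertips (left panel, around (220,105)) are behind the left bumper, clear of everything. First left push, creeping.

servo_tool:
  rows:
    - [0,0.6,0,0,0,0,0]
    - [0,0.6,0,0,0,0,0]
    - [0,0.3,0,0,0,0,0]
    - [0,0.2,0,0,0,0,0]
    - [0,0.2,0,0,0,0,0]
    - [0,0.2,0,0,0,0,0]

```text
clock: 3.4
position: [478.7, 123.0, 44.8]
ee_rot: [0.998, 0.058, -0.0, 0.0]
contact_force: [-0.3, 0.1, 0.3]
gripper_width: -0.2
```

servo_tool:
  rows:
    - [0,0.2,0,0,0,0,0]
    - [0,0.2,0,0,0,0,0]
    - [0,0.2,0,0,0,0,0]

```text
clock: 3.7
position: [484.7, 123.9, 44.8]
ee_rot: [0.998, 0.058, -0.0, 0.0]
contact_force: [-0.9, 0.2, 0.9]
gripper_width: -0.0
```

servo_tool:
  rows:
    - [0,0.2,0,0,0,0,0]
    - [0,0.2,0,0,0,0,0]
    - [0,0.2,0,0,0,0,0]
    - [0,0.2,0,0,0,0,0]

```text
clock: 4.1
position: [492.7, 124.8, 44.8]
ee_rot: [0.998, 0.058, -0.0, 0.0]
contact_force: [-0.2, -0.1, 0.4]
gripper_width: 0.1
```

servo_tool:
  rows:
    - [0,0.2,0,0,0,0,0]
    - [0,0.2,0,0,0,0,0]

```text
clock: 4.3
position: [496.7, 125.3, 44.8]
ee_rot: [0.998, 0.058, 0.0, -0.0]
contact_force: [0.0, -0.0, -0.4]
gripper_width: -0.0
```

```bash
python3 - <<'E'
from h import *
from bench import *
a,b=look('b')
w=get_image("wrist"); W=w["image"]; A=cv2.resize(a["image"][170:280,280:390],None,fx=4,fy=4,interpolation=cv2.INTER_CUBIC)
c=np.zeros((440,800,3),np.uint8);c[:,:440]=A;c[:270,440:]=cv2.resize(W,(360,270));cv2.imwrite("pics/b2.png",c[:,:,::-1])
E
```

```text
4.4 bay [-125.8   66.5] 44.8 [-0.6  0.  -0.3]
```

View pics/b2.png

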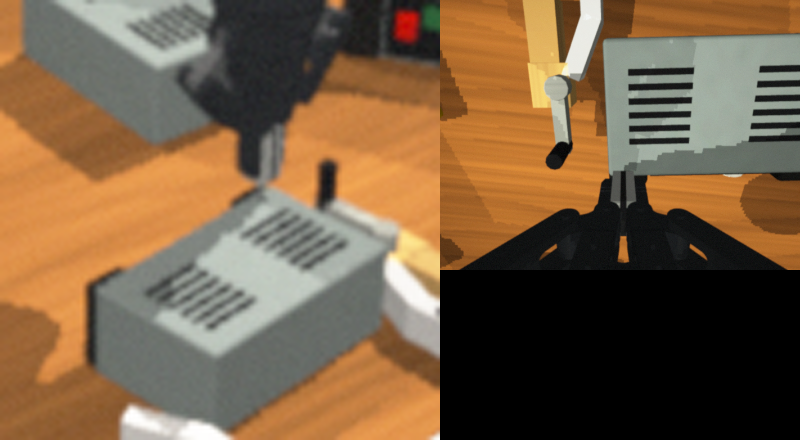

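```bash
cat >> h.py <<'E'
def edges(w,dbg=False):
    """unit's top face in the wrist view: grey mask, returns contour polygon in bay coords at z=60"""
    h=cv2.cvtColor(w["image"],cv2.COLOR_RGB2HSV);m=((h[...,1]<60)&(h[...,2]>75)&(h[...,2]<215)).astype(np.uint8)
    m=cv2.morphologyEx(m,cv2.MORPH_CLOSE,np.ones((15,15)))
    cs,_=cv2.findContours(m,cv2.RETR_EXTERNAL,cv2.CHAIN_APPROX_NONE);c=max(cs,key=cv2.contourArea)
    return cv2.approxPolyDP(c,6,True)[:,0]
E
python3 - <<'E'
from h import *
from bench import *
w=get_image("wrist");print(w["extrinsics"].round(3),w["mtx"].round(1))
for p in edges(w): print(p,bay(ray(w,p,60)))
for p in [(298.7,311),(291.6,71),(262,275)]: print(p,bay(ray(w,p,60)))
s=read_state();tip=s["position"]+[0,0,-11];print("tip px",proj(w,tip),"front mid",proj(w,tip+np.r_[ex*11,0]))
E
```

```text
[[ 1.17000e-01  9.42000e-01  3.16000e-01  5.78133e+02]
 [-9.93000e-01  1.10000e-01  3.70000e-02  1.34768e+02]
 [ 0.00000e+00 -3.18000e-01  9.48000e-01  2.10642e+02]
 [ 0.00000e+00  0.00000e+00  0.00000e+00  1.00000e+00]] [[425.3   0.  325.4]
 [  0.  425.3 239.8]
 [  0.    0.    1. ]]
[186 146] [-60.2 115. ]
[206 255] [-100.7  111.6]
[227 255] [-100.7  103.7]
[228 143] [-59.2 100.3]
[255 138] [-57.5  90.9]
[274  84] [-39.9  83.7]
[290  84] [-39.9  78.3]
[304 357] [-145.4   75.2]
[318 368] [-150.7   69.4]
[347 357] [-145.4   57.5]
[345 310] [-123.8   58.7]
[528 313] [-125.   -13.9]
[538 306] [-121.9  -17.4]
[639 304] [-121.  -57.]
[639  59] [-32. -36.]
[287  67] [-34.6  79.2]
[285   0] [-15.1  79.3]
[285  36] [-25.4  79.6]
[252 128] [-54.1  91.7]
[203 134] [-56.1 108.7]
(298.7, 311) [-124.3   77. ]
(291.6, 71) [-35.9  77.7]
(262, 275) [-108.9   90.8]
tip px (np.float64(325.4224596443541), np.float64(287.3655973908988)) front mid (np.float64(325.4670779678924), np.float64(264.93566154504424))
```

```bash
python3 - <<'E'
from h import *
from bench import *
import pickle
d=pickle.load(open("d0.pkl","rb"));
s=read_state();tip=s["position"]+[0,0,-11];print(s["position"],s["joint_efforts"].round(2),s["contact_force"])
t=get_image("top");sc=get_image("scene")
print("tip scene",proj(sc,tip), "tip front", proj(sc,tip+np.r_[ex*11,0]))
def crop(g,r): y0,y1,x0,x1=r; return cv2.resize(g["image"][y0:y1,x0:x1],(400,300),interpolation=cv2.INTER_CUBIC)
c=np.vstack([np.hstack([crop(d["scene"],(190,286,290,418)),crop(sc,(190,286,290,418))]),np.hstack([crop(d["top"],(200,275,260,360)),crop(t,(200,275,260,360))])])
for k in range(0,800,50): cv2.line(c,(k,0),(k,599),(255,255,0),1) if k%100==0 else None
for k in range(0,600,100): cv2.line(c,(0,k),(799,k),(255,255,0),1)
cv2.imwrite("pics/c.png",c[:,:,::-1])
E
```

```text
[496.50712022 125.17595107  44.7624726 ] [-1.000e-02 -3.343e+01  1.335e+01  2.960e+00  1.000e-02  0.000e+00] [0.40559221 0.17592639 0.18585169]
tip scene (np.float64(343.6442247597641), np.float64(227.10522644807617)) tip front (np.float64(347.03307742587776), np.float64(228.98141898360234))
```

View pics/c.png

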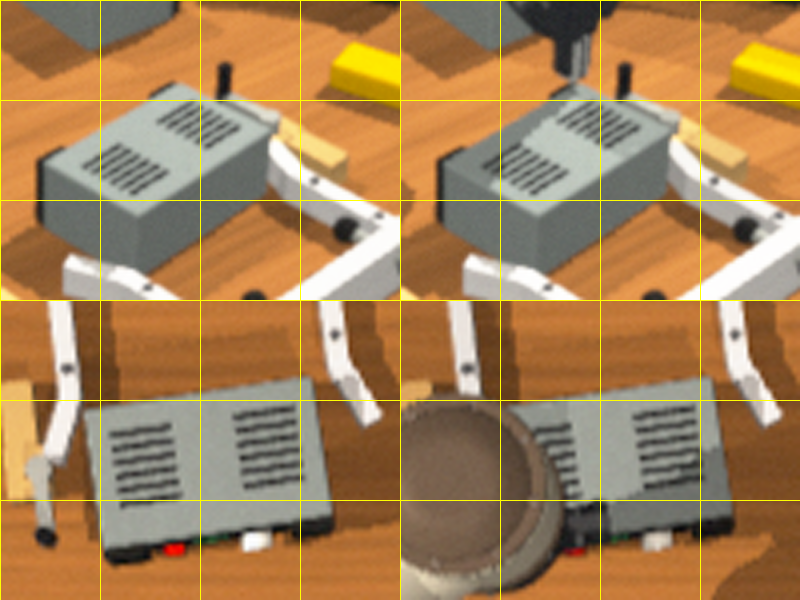

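The unit hasn't moved and there's no contact force, so the fingertip front must lie behind where I estimated it. I'll creep on, watching the force.

servo_tool:
  rows:
    - [0,0.1,0,0,0,0,0]
    - [0,0.1,0,0,0,0,0]
    - [0,0.1,0,0,0,0,0]

```text
clock: 4.9
position: [499.6, 125.6, 44.8]
ee_rot: [0.998, 0.058, 0.0, -0.0]
contact_force: [-0.2, -0.2, -1.0]
gripper_width: 0.0
```

servo_tool:
  rows:
    - [0,0.1,0,0,0,0,0]
    - [0,0.1,0,0,0,0,0]
    - [0,0.1,0,0,0,0,0]

```text
clock: 5.2
position: [502.6, 125.9, 44.8]
ee_rot: [0.998, 0.058, -0.0, 0.0]
contact_force: [-0.5, 0.1, -0.3]
gripper_width: -0.1
```

```bash
python3 - <<'E'
from h import *
from bench import *
w=get_image("wrist");t=get_image("top");s=read_state();print(s["clock"],bay(s["position"]),s["contact_force"].round(1))
for p in edges(w): print(p,bay(ray(w,p,60)),end=' ')
tip=s["position"]+[0,0,-11]
print("\n",proj(w,tip),proj(w,tip+[0,0,26]))
c=np.zeros((600,800,3),np.uint8);c[:300,:800]=cv2.resize(w["image"][220:400,180:660],(800,300),interpolation=cv2.INTER_CUBIC)
c[300:,:400]=cv2.resize(t["image"][200:275,260:360],(400,300),interpolation=cv2.INTER_CUBIC)
c[300:,400:]=cv2.resize(w["image"],(400,300))
cv2.imwrite("pics/d.png",c[:,:,::-1])
E
```

```text
5.3 [-120.    66.5] [0.  0.4 0.2]
[249   0] [-9.1 90.6] [250  45] [-22.1  91. ] [249   7] [-11.1  90.7] [285   7] [-11.1  79.4] [286  50] [-23.5  79.4] [251 144] [-53.5  92.4] [195 152] [-56.3 112.1] [187 169] [-62.2 115.5] [198 189] [-69.4 112.3] [207 268] [-100.   111.7] [229 267] [-99.6 103.3] [229 157] [-58.  100.3] [254 152] [-56.2  91.5] [274  99] [-38.6  83.9] [290  99] [-38.6  78.5] [304 357] [-139.5   75.2] [319 369] [-145.2   69. ] [347 357] [-139.4   57.5] [346 319] [-121.8   58.2] [639 317] [-120.7  -58.4] [639  78] [-31.8 -37.3] [285  86] [-34.5  80. ] [289   0] [-9.1 78.1] 
 (np.float64(325.2894647773876), np.float64(286.9912133415124)) (np.float64(325.27569766261684), np.float64(314.6628324735075))
```

View pics/d.png

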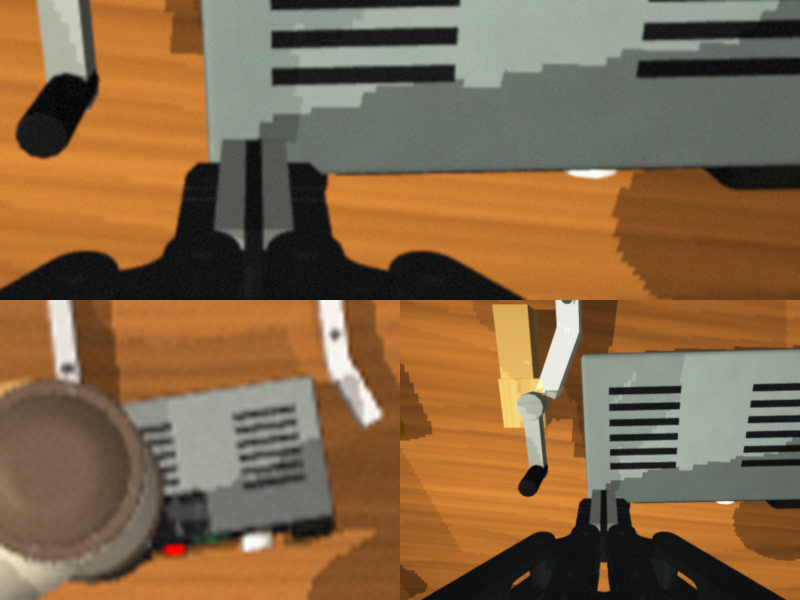

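The fingers now appear to overlap the grey top, so the tips may stand higher than stated. I'll check the tip pixel in the earlier clear view: pics/a.png at (220,110), which is scene pixel (333,207).

```bash
python3 - <<'E'
from h import *
import pickle
g=pickle.load(open("d0.pkl","rb"))["scene"]
p=O+ex*-164.2+ey*67.6
for z in (20,34,45,60,75): print(z,proj(g,np.r_[p,z]))
im=cv2.imread("pics/a.png"); cv2.imwrite("pics/e.png",cv2.resize(im[0:300,100:330],(690,600)[0:2],interpolation=cv2.INTER_CUBIC))
# unit height check by two views: front-right top corner, top px(337.1,219), scene nearest corner
t=pickle.load(open("d0.pkl","rb"))["top"]
f=lambda c:(245+c[0]/4.8-.4,150+c[1]/4.8-.4)
def tri(a,b):
    def l(g,p): q=ray(g,p,0);o=g["extrinsics"][:3,3];return o,(q-o)/np.linalg.norm(q-o)
    o1,d1=l(t,a);o2,d2=l(g,b);s=np.linalg.lstsq(np.c_[d1,-d2],o2-o1,rcond=None)[0];P=o1+d1*s[0];Q=o2+d2*s[1];return P.round(1),np.linalg.norm(P-Q).round(1)
s=lambda u,v:(290+u*.32,190+v*.32)
print("FR",tri(f((444,333)),s(138,213)),"FL",tri(f((174,374)),s(274,123)),"RR",tri(f((470,503)),s(47,155)))
print("peg",tri(f((127,522)),s(224,66)))
E
```

```text
20 (np.float64(332.307155009018), np.float64(225.26057216658452))
34 (np.float64(332.50118768264923), np.float64(220.47474212377418))
45 (np.float64(332.6551191712568), np.float64(216.67801073351103))
60 (np.float64(332.8671534187342), np.float64(211.44817055921965))
75 (np.float64(333.0816821444653), np.float64(206.15680389691883))
FR (array([606. ,   2.9,  62.1]), np.float64(0.2)) FL (array([584.6, 147.6,  65.7]), np.float64(2.2)) RR (array([514. ,  -9.8,  64.4]), np.float64(3.5))
peg (array([505.3, 172.5,  65.5]), np.float64(0.1))
```

Both views put the shut fingertips at about z = 72, some 25 to 40 mm higher than the TCP figures imply. They passed over the unit's top without touching it. I'll back off, go down to TCP z of about 20 (safe under either reading) and look.

servo_tool:
  rows:
    - [0,-1.5,0,0,0,0,0]
    - [0,-2,0,0,0,0,0]
    - [0,-1,0,0,0,0,0]
    - [0,0,0,0.8,0,0,0]
    - [0,0,0,0.8,0,0,0]
    - [0,0,0,0.8,0,0,0]
    - [0,0,0,0,0,0,0]

```text
clock: 6.0
position: [457.4, 120.3, 19.2]
ee_rot: [0.998, 0.058, -0.001, 0.001]
contact_force: [-0.3, -0.7, -0.3]
gripper_width: -0.3
```

```bash
python3 - <<'E'
from h import *
from bench import *
a=get_image("scene");w=get_image("wrist");s=read_state();p=s["position"];print(s["clock"],bay(p),p,s["contact_force"].round(1))
for dz in (-11,0,15,30): print(dz,proj(a,p+[0,0,dz]),proj(w,p+[0,0,dz]))
c=np.hstack([cv2.resize(a["image"][170:250,290:370],(480,480),interpolation=cv2.INTER_CUBIC),cv2.resize(w["image"][180:480,220:420],(320,480))])
cv2.imwrite("pics/e.png",c[:,:,::-1])
E
```

```text
6.1 [-165.    66.3] [458.02663532 120.65770915  20.23244254] [-0.4  0.2  0.4]
-11 (np.float64(331.5778616160208), np.float64(228.98345230424502)) (np.float64(324.9841648560738), np.float64(286.95900096010763))
0 (np.float64(331.72646282852133), np.float64(225.25793809158174)) (np.float64(324.9868697529496), np.float64(297.8269683258869))
15 (np.float64(331.9311356462123), np.float64(220.12667786548735)) (np.float64(324.99109714800795), np.float64(314.81215986755))
30 (np.float64(332.13819370502233), np.float64(214.93561833129593)) (np.float64(324.9961027966916), np.float64(334.9242857768629))
```

View pics/e.png

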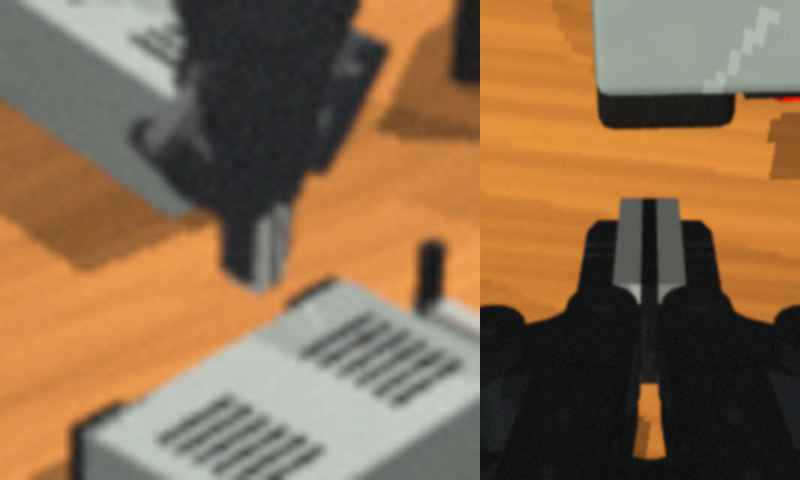

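In the near view the tips are clear and sit about 20 mm above the TCP height, so z is about 40 now. The knuckles are nearly 60 mm higher still, clear of the unit and the peg. I'll lower 4 mm and push.

servo_tool:
  rows:
    - [0,0.6,-0.2,0.4,0,0,0]
    - [0,0.5,0,0,0,0,0]
    - [0,0.5,0,0,0,0,0]
    - [0,0.2,0,0,0,0,0]
    - [0,0.2,0,0,0,0,0]
    - [0,0.2,0,0,0,0,0]

```text
clock: 6.7
position: [478.1, 124.7, 16.6]
ee_rot: [0.998, 0.058, -0.001, 0.0]
contact_force: [-3.9, 1.1, 1.4]
gripper_width: -0.2
```

servo_tool:
  rows:
    - [0,0.2,0,0,0,0,0]
    - [0,0.2,0,0,0,0,0]
    - [0,0.2,0,0,0,0,0]

```text
clock: 7.0
position: [485.1, 125.9, 16.6]
ee_rot: [0.998, 0.058, -0.0, 0.0]
contact_force: [-2.8, 1.3, -1.1]
gripper_width: 0.2
```

Contact with the left bumper at about 4 N, and the unit slides. Now the right one.

servo_tool:
  rows:
    - [0,-2,0,0,0,0,0]
    - [0,0,3.2,0,0,0,0]
    - [0,0,3.2,0,0,0,0]
    - [0,0,3.2,0,0,0,0]
    - [0,0,3.2,0,0,0,0]
    - [0,0.6,0,0,0,0,0]
    - [0,0.6,0,0,0,0,0]
    - [0,0.2,0,0,0,0,0]
    - [0,0.2,0,0,0,0,0]
    - [0,0.2,0,0,0,0,0]

```text
clock: 8.0
position: [496.6, -1.2, 16.5]
ee_rot: [0.998, 0.058, -0.002, 0.0]
contact_force: [-3.8, -1.1, 2.5]
gripper_width: 0.0
```

servo_tool:
  rows:
    - [0,0.2,0,0,0,0,0]
    - [0,0.2,0,0,0,0,0]
    - [0,0.2,0,0,0,0,0]
    - [0,0.2,0,0,0,0,0]
    - [0,0.2,0,0,0,0,0]

```text
clock: 8.5
position: [508.2, -0.3, 16.6]
ee_rot: [0.998, 0.058, -0.0, 0.0]
contact_force: [-1.7, -2.5, -0.8]
gripper_width: -0.2
```

servo_tool:
  rows:
    - [0,-2.2,0,0,0,0,0]
    - [0,0,-3.2,0,0,0,0]
    - [0,0,-3.2,0,0,0,0]
    - [0,0,-3.2,0,0,0,0]
    - [0,0,-3.2,0,0,0,0]
    - [0,0.4,0,0,0,0,0]
    - [0,0.4,0,0,0,0,0]
    - [0,0.2,0,0,0,0,0]
    - [0,0.2,0,0,0,0,0]
    - [0,0.2,0,0,0,0,0]

```text
clock: 9.5
position: [485.8, 125.3, 16.8]
ee_rot: [0.998, 0.057, 0.0, -0.0]
contact_force: [0.1, 1.2, 0.3]
gripper_width: 0.0
```

servo_tool:
  rows:
    - [0,0.2,0,0,0,0,0]
    - [0,0.2,0,0,0,0,0]
    - [0,0.2,0,0,0,0,0]
    - [0,0.2,0,0,0,0,0]
    - [0,0.2,0,0,0,0,0]
    - [0,0.2,0,0,0,0,0]
    - [0,0.2,0,0,0,0,0]

```text
clock: 10.2
position: [499.3, 127.6, 16.6]
ee_rot: [0.998, 0.058, -0.0, 0.0]
contact_force: [-2.5, 1.1, -1.2]
gripper_width: 0.1
```

```bash
cat >> h.py <<'E'
def upose():
    """unit pose in bay from the top view's grey top face (z=60): front-edge line & side, printed"""
    from bench import get_image,read_state
    t=get_image("top");s=read_state();print(s["clock"],"tcp bay",bay(s["position"]),s["position"][2].round(1),s["contact_force"].round(1))
    w=get_image("wrist")
    for n,g in(("top",t),("wrist",w)):
        h=cv2.cvtColor(g["image"],cv2.COLOR_RGB2HSV);m=((h[...,1]<45)&(h[...,2]>60)&(h[...,2]<205)).astype(np.uint8)
        vs,us=np.nonzero(m);P=np.array([ray(g,(u,v),60) for u,v in zip(us,vs)])-np.r_[O,0]
        X,Y=P[:,:2]@ex,P[:,:2]@ey; out=[]
        for y0 in(-60,-45,-30,30,45,60):
            k=(abs(Y-y0)<4)&(X>-95)&(X<52); out.append((y0,X[k].max().round(1) if k.any() else None))
        print(n,"front x",out)
    return t,w
E
python3 -c "
from h import *
upose()"
```

```text
10.25 tcp bay [-122.7   68.5] 16.7 [-1.9  0.7 -1.4]
top front x [(-60, np.float64(-16.6)), (-45, np.float64(-17.6)), (-30, np.float64(-15.6)), (30, np.float64(-13.4)), (45, np.float64(-14.1)), (60, np.float64(-12.1))]
wrist front x [(-60, None), (-45, None), (-30, np.float64(-81.6)), (30, np.float64(-17.0)), (45, np.float64(-17.0)), (60, np.float64(-17.0))]
```

servo_tool:
  rows:
    - [0,-2.2,0,0,0,0,0]
    - [0,0,3.2,0,0,0,0]
    - [0,0,3.2,0,0,0,0]
    - [0,0,3.2,0,0,0,0]
    - [0,0,3.2,0,0,0,0]
    - [0,0.4,0,0,0,0,0]
    - [0,0.4,0,0,0,0,0]
    - [0,0.25,0,0,0,0,0]
    - [0,0.25,0,0,0,0,0]
    - [0,0.25,0,0,0,0,0]
    - [0,0.25,0,0,0,0,0]
    - [0,0.25,0,0,0,0,0]

```text
clock: 11.5
position: [511.1, 0.2, 16.5]
ee_rot: [0.998, 0.058, -0.002, 0.0]
contact_force: [-4.5, -1.3, 2.6]
gripper_width: -0.1
```

servo_tool:
  rows:
    - [0,0.25,0,0,0,0,0]
    - [0,0.25,0,0,0,0,0]
    - [0,0.25,0,0,0,0,0]
    - [0,0.25,0,0,0,0,0]
    - [0,0.25,0,0,0,0,0]
    - [0,0.25,0,0,0,0,0]

```text
clock: 12.1
position: [526.3, 1.3, 16.5]
ee_rot: [0.998, 0.058, -0.002, 0.001]
contact_force: [-6.1, -5.0, 3.0]
gripper_width: -0.1
```

servo_tool:
  rows:
    - [0,-2.4,0,0,0,0,0]
    - [0,0,-3.2,0,0,0,0]
    - [0,0,-3.2,0,0,0,0]
    - [0,0,-3.2,0,0,0,0]
    - [0,0,-3.2,0,0,0,0]
    - [0,0.3,0,0,0,0,0]
    - [0,0.3,0,0,0,0,0]
    - [0,0.25,0,0,0,0,0]
    - [0,0.25,0,0,0,0,0]
    - [0,0.25,0,0,0,0,0]
    - [0,0.25,0,0,0,0,0]
    - [0,0.25,0,0,0,0,0]

```text
clock: 13.3
position: [506.4, 127.9, 16.5]
ee_rot: [0.998, 0.057, -0.001, 0.0]
contact_force: [-2.2, 1.8, 1.0]
gripper_width: -0.0
```

servo_tool:
  rows:
    - [0,0.25,0,0,0,0,0]
    - [0,0.25,0,0,0,0,0]
    - [0,0.25,0,0,0,0,0]
    - [0,0.25,0,0,0,0,0]
    - [0,0.25,0,0,0,0,0]

```text
clock: 13.8
position: [519.8, 130.0, 16.7]
ee_rot: [0.998, 0.058, -0.0, 0.0]
contact_force: [-2.3, 1.3, -1.4]
gripper_width: 0.5
```

```bash
python3 -c "
from h import *
upose()"
```

```text
13.85 tcp bay [-102.    68.5] 16.8 [-2.4  1.  -1.2]
top front x [(-60, np.float64(2.0)), (-45, np.float64(3.6)), (-30, np.float64(2.9)), (30, np.float64(5.2)), (45, np.float64(7.1)), (60, np.float64(8.8))]
wrist front x [(-60, None), (-45, None), (-30, np.float64(-57.4)), (30, np.float64(3.7)), (45, np.float64(3.7)), (60, np.float64(3.7))]
```

servo_tool:
  rows:
    - [0,-2.2,0,0,0,0,0]
    - [0,0,3.2,0,0,0,0]
    - [0,0,3.2,0,0,0,0]
    - [0,0,3.2,0,0,0,0]
    - [0,0,3.2,0,0,0,0]
    - [0,0.3,0,0,0,0,0]
    - [0,0.3,0,0,0,0,0]
    - [0,0.25,0,0,0,0,0]
    - [0,0.25,0,0,0,0,0]
    - [0,0.25,0,0,0,0,0]
    - [0,0.25,0,0,0,0,0]
    - [0,0.25,0,0,0,0,0]

```text
clock: 15.1
position: [529.5, 2.4, 16.5]
ee_rot: [0.998, 0.058, -0.002, 0.0]
contact_force: [-3.6, -0.5, 1.8]
gripper_width: -0.0
```

servo_tool:
  rows:
    - [0,0.25,0,0,0,0,0]
    - [0,0.25,0,0,0,0,0]
    - [0,0.25,0,0,0,0,0]
    - [0,0.25,0,0,0,0,0]
    - [0,0.25,0,0,0,0,0]
    - [0,0.25,0,0,0,0,0]

```text
clock: 15.7
position: [546.1, 4.1, 16.6]
ee_rot: [0.998, 0.058, -0.0, -0.0]
contact_force: [-2.2, -1.8, -1.6]
gripper_width: 0.1
```

servo_tool:
  rows:
    - [0,-2.4,0,0,0,0,0]
    - [0,0,-3.2,0,0,0,0]
    - [0,0,-3.2,0,0,0,0]
    - [0,0,-3.2,0,0,0,0]
    - [0,0,-3.2,0,0,0,0]
    - [0,0.2,0,0,0,0,0]
    - [0,0.2,0,0,0,0,0]
    - [0,0.25,0,0,0,0,0]
    - [0,0.25,0,0,0,0,0]
    - [0,0.25,0,0,0,0,0]
    - [0,0.25,0,0,0,0,0]
    - [0,0.25,0,0,0,0,0]

```text
clock: 16.9
position: [523.6, 129.9, 16.7]
ee_rot: [0.998, 0.057, -0.0, 0.0]
contact_force: [-3.7, -0.1, 2.0]
gripper_width: -0.2
```

servo_tool:
  rows:
    - [0,0.25,0,0,0,0,0]
    - [0,0.25,0,0,0,0,0]
    - [0,0.25,0,0,0,0,0]
    - [0,0.25,0,0,0,0,0]
    - [0,0.25,0,0,0,0,0]

```text
clock: 17.4
position: [536.0, 131.9, 16.6]
ee_rot: [0.998, 0.058, -0.0, 0.0]
contact_force: [-2.7, 1.6, -0.4]
gripper_width: -0.2
```

```bash
python3 -c "
from h import *
upose()"
```

```text
17.45 tcp bay [-85.6  68.6] 16.6 [-0.5  0.1 -1. ]
top front x [(-60, np.float64(22.6)), (-45, np.float64(21.9)), (-30, np.float64(21.6)), (30, np.float64(23.8)), (45, np.float64(23.2)), (60, np.float64(25.1))]
wrist front x [(-60, None), (-45, None), (-30, np.float64(-43.6)), (30, np.float64(20.1)), (45, np.float64(20.0)), (60, np.float64(20.0))]
```

servo_tool:
  rows:
    - [0,-2.2,0,0,0,0,0]
    - [0,0,3.2,0,0,0,0]
    - [0,0,3.2,0,0,0,0]
    - [0,0,3.2,0,0,0,0]
    - [0,0,3.2,0,0,0,0]
    - [0,0.4,0,0,0,0,0]
    - [0,0.4,0,0,0,0,0]
    - [0,0.25,0,0,0,0,0]
    - [0,0.25,0,0,0,0,0]
    - [0,0.25,0,0,0,0,0]
    - [0,0.25,0,0,0,0,0]
    - [0,0.25,0,0,0,0,0]

```text
clock: 18.7
position: [548.8, 4.8, 16.7]
ee_rot: [0.998, 0.058, -0.001, 0.0]
contact_force: [-3.8, 0.0, 2.2]
gripper_width: 0.1
```

servo_tool:
  rows:
    - [0,0.25,0,0,0,0,0]
    - [0,0.25,0,0,0,0,0]
    - [0,0.25,0,0,0,0,0]
    - [0,0.25,0,0,0,0,0]
    - [0,0.25,0,0,0,0,0]

```text
clock: 19.2
position: [561.8, 5.8, 16.5]
ee_rot: [0.998, 0.058, -0.0, 0.0]
contact_force: [-1.7, -1.8, -0.4]
gripper_width: -0.1
```

servo_tool:
  rows:
    - [0,-2.4,0,0,0,0,0]
    - [0,0,-3.2,0,0,0,0]
    - [0,0,-3.2,0,0,0,0]
    - [0,0,-3.2,0,0,0,0]
    - [0,0,-3.2,0,0,0,0]
    - [0,0.3,0,0,0,0,0]
    - [0,0.3,0,0,0,0,0]
    - [0,0.25,0,0,0,0,0]
    - [0,0.25,0,0,0,0,0]
    - [0,0.25,0,0,0,0,0]
    - [0,0.25,0,0,0,0,0]
    - [0,0.25,0,0,0,0,0]

```text
clock: 20.4
position: [540.3, 131.7, 16.5]
ee_rot: [0.998, 0.057, -0.002, 0.0]
contact_force: [-5.1, 0.7, 1.0]
gripper_width: -0.0
```

servo_tool:
  rows:
    - [0,0.2,0,0,0,0,0]
    - [0,0.2,0,0,0,0,0]
    - [0,0.2,0,0,0,0,0]

```text
clock: 20.7
position: [547.3, 133.3, 16.6]
ee_rot: [0.998, 0.058, -0.0, -0.0]
contact_force: [-3.4, 0.8, 0.1]
gripper_width: 0.1
```

```bash
python3 -c "
from h import *
upose()"
```

```text
20.75 tcp bay [-74.2  68.6] 16.6 [-1.3 -0.3 -0.9]
top front x [(-60, np.float64(36.3)), (-45, np.float64(35.7)), (-30, np.float64(35.0)), (30, np.float64(37.0)), (45, np.float64(36.3)), (60, np.float64(35.6))]
wrist front x [(-60, None), (-45, None), (-30, np.float64(-30.6)), (30, np.float64(31.4)), (45, np.float64(31.4)), (60, np.float64(31.3))]
```

servo_tool:
  rows:
    - [0,-2.2,0,0,0,0,0]
    - [0,0,3.2,0,0,0,0]
    - [0,0,3.2,0,0,0,0]
    - [0,0,3.2,0,0,0,0]
    - [0,0,3.2,0,0,0,0]
    - [0,0.6,0,0,0,0,0]
    - [0,0.6,0,0,0,0,0]
    - [0,0.2,0,0,0,0,0]
    - [0,0.2,0,0,0,0,0]
    - [0,0.2,0,0,0,0,0]
    - [0,0.2,0,0,0,0,0]
    - [0,0.2,0,0,0,0,0]

```text
clock: 22.0
position: [562.3, 6.5, 16.8]
ee_rot: [0.998, 0.058, -0.0, 0.0]
contact_force: [0.4, -0.0, 0.3]
gripper_width: 0.2
```

servo_tool:
  rows:
    - [0,0.2,0,0,0,0,0]
    - [0,0.2,0,0,0,0,0]
    - [0,0.2,0,0,0,0,0]
    - [0,0.2,0,0,0,0,0]

```text
clock: 22.4
position: [569.2, 6.3, 16.5]
ee_rot: [0.998, 0.058, -0.001, 0.0]
contact_force: [-3.5, -2.4, 2.7]
gripper_width: 0.3
```

servo_tool:
  rows:
    - [0,0.15,0,0,0,0,0]
    - [0,0.15,0,0,0,0,0]
    - [0,0.15,0,0,0,0,0]
    - [0,0.15,0,0,0,0,0]

```text
clock: 22.8
position: [573.6, 6.3, 16.5]
ee_rot: [0.998, 0.058, -0.003, 0.001]
contact_force: [-7.0, -5.5, 2.9]
gripper_width: 0.0
```

servo_tool:
  rows:
    - [0,-2.4,0,0,0,0,0]
    - [0,0,-3.2,0,0,0,0]
    - [0,0,-3.2,0,0,0,0]
    - [0,0,-3.2,0,0,0,0]
    - [0,0,-3.2,0,0,0,0]
    - [0,0.4,0,0,0,0,0]
    - [0,0.2,0,0,0,0,0]
    - [0,0.2,0,0,0,0,0]

```text
clock: 23.6
position: [546.4, 133.0, 16.9]
ee_rot: [0.998, 0.058, 0.001, -0.0]
contact_force: [-0.3, -0.0, 0.4]
gripper_width: -0.0
```

servo_tool:
  rows:
    - [0,0.15,0,0,0,0,0]
    - [0,0.15,0,0,0,0,0]
    - [0,0.15,0,0,0,0,0]
    - [0,0.15,0,0,0,0,0]

```text
clock: 24.0
position: [550.2, 132.8, 16.6]
ee_rot: [0.998, 0.057, -0.001, 0.0]
contact_force: [-3.9, 1.2, 1.9]
gripper_width: 0.2
```

servo_tool:
  rows:
    - [0,0.1,0,0,0,0,0]
    - [0,0.1,0,0,0,0,0]
    - [0,0.1,0,0,0,0,0]

```text
clock: 24.3
position: [554.2, 134.1, 16.6]
ee_rot: [0.998, 0.058, -0.0, -0.0]
contact_force: [-2.9, 1.8, 0.9]
gripper_width: -0.3
```

servo_tool:
  rows:
    - [0,0.1,0,0,0,0,0]
    - [0,0.1,0,0,0,0,0]
    - [0,0.1,0,0,0,0,0]

```text
clock: 24.6
position: [557.5, 134.4, 16.7]
ee_rot: [0.998, 0.058, -0.0, -0.0]
contact_force: [-2.7, 1.1, -0.6]
gripper_width: -0.2
```

servo_tool:
  rows:
    - [0,0.1,0,0,0,0,0]
    - [0,0.1,0,0,0,0,0]

```text
clock: 24.8
position: [557.9, 134.4, 16.7]
ee_rot: [0.998, 0.058, -0.002, 0.0]
contact_force: [-7.9, 3.6, 4.5]
gripper_width: -0.3
```

```bash
python3 -c "
from h import *
upose()"
```

```text
24.85 tcp bay [-64.2  68.5] 16.7 [-7.   2.5  2.6]
top front x [(-60, np.float64(49.5)), (-45, np.float64(48.8)), (-30, np.float64(48.2)), (30, np.float64(47.8)), (45, np.float64(47.1)), (60, np.float64(48.4))]
wrist front x [(-60, None), (-45, None), (-30, np.float64(-20.1)), (30, np.float64(41.6)), (45, np.float64(41.5)), (60, np.float64(41.5))]
```

Left reached a stop (8 N, no travel). Now the right, creeping.

servo_tool:
  rows:
    - [0,-2.4,0,0,0,0,0]
    - [0,0,3.2,0,0,0,0]
    - [0,0,3.2,0,0,0,0]
    - [0,0,3.2,0,0,0,0]
    - [0,0,3.2,0,0,0,0]
    - [0,0.6,0,0,0,0,0]
    - [0,0.6,0,0,0,0,0]
    - [0,0.2,0,0,0,0,0]
    - [0,0.2,0,0,0,0,0]
    - [0,0.2,0,0,0,0,0]
    - [0,0.2,0,0,0,0,0]
    - [0,0.2,0,0,0,0,0]

```text
clock: 26.1
position: [572.3, 7.6, 16.8]
ee_rot: [0.998, 0.058, 0.0, 0.0]
contact_force: [-1.0, 0.5, -1.7]
gripper_width: -0.1
```

servo_tool:
  rows:
    - [0,0.15,0,0,0,0,0]
    - [0,0.15,0,0,0,0,0]

```text
clock: 26.3
position: [575.0, 7.6, 16.8]
ee_rot: [0.998, 0.058, -0.0, 0.0]
contact_force: [-2.6, -0.3, 1.8]
gripper_width: 0.1
```

servo_tool:
  rows:
    - [0,0.15,0,0,0,0,0]
    - [0,0.15,0,0,0,0,0]

```text
clock: 26.5
position: [576.1, 7.1, 16.5]
ee_rot: [0.998, 0.058, -0.002, 0.0]
contact_force: [-5.6, -1.3, 3.1]
gripper_width: 0.0
```

servo_tool:
  rows:
    - [0,0.15,0,0,0,0,0]
    - [0,0.15,0,0,0,0,0]

```text
clock: 26.7
position: [578.7, 6.9, 16.4]
ee_rot: [0.998, 0.057, -0.003, 0.001]
contact_force: [-5.5, -4.0, 3.0]
gripper_width: 0.1
```

servo_tool:
  rows:
    - [0,0.1,0,0,0,0,0]
    - [0,0.1,0,0,0,0,0]

```text
clock: 26.9
position: [580.4, 6.8, 16.4]
ee_rot: [0.998, 0.057, -0.003, 0.001]
contact_force: [-5.8, -4.9, 4.3]
gripper_width: 0.1
```

servo_tool:
  rows:
    - [0,0.1,0,0,0,0,0]
    - [0,0.1,0,0,0,0,0]

```text
clock: 27.1
position: [581.0, 6.8, 16.3]
ee_rot: [0.998, 0.057, -0.005, 0.001]
contact_force: [-8.4, -4.2, 6.6]
gripper_width: -0.1
```

servo_tool:
  rows:
    - [0,0.1,0,0,0,0,0]
    - [0,0.1,0,0,0,0,0]

```text
clock: 27.3
position: [581.0, 6.7, 16.3]
ee_rot: [0.998, 0.057, -0.007, 0.001]
contact_force: [-13.9, -3.6, 11.5]
gripper_width: -0.1
```

Right stopped too (14 N, no travel). Re-check the left.

servo_tool:
  rows:
    - [0,-2.6,0,0,0,0,0]
    - [0,0,-3.2,0,0,0,0]
    - [0,0,-3.2,0,0,0,0]
    - [0,0,-3.2,0,0,0,0]
    - [0,0,-3.2,0,0,0,0]
    - [0,0.4,0,0,0,0,0]
    - [0,0.2,0,0,0,0,0]
    - [0,0.2,0,0,0,0,0]
    - [0,0.2,0,0,0,0,0]

```text
clock: 28.2
position: [556.7, 133.3, 16.7]
ee_rot: [0.998, 0.057, -0.0, 0.0]
contact_force: [-2.1, 0.4, 1.4]
gripper_width: -0.2
```

servo_tool:
  rows:
    - [0,0.15,0,0,0,0,0]
    - [0,0.15,0,0,0,0,0]
    - [0,0.15,0,0,0,0,0]

```text
clock: 28.5
position: [556.7, 132.9, 16.2]
ee_rot: [0.998, 0.057, -0.005, 0.001]
contact_force: [-11.9, 2.9, 7.4]
gripper_width: -0.1
```

servo_tool:
  rows:
    - [0,-2.4,0,0,0,0,0]
    - [0,0,3.2,0,0,0,0]
    - [0,0,3.2,0,0,0,0]
    - [0,0,3.2,0,0,0,0]
    - [0,0,3.2,0,0,0,0]
    - [0,1,0,0,0,0,0]
    - [0,1,0,0,0,0,0]
    - [0,0.6,0,0,0,0,0]
    - [0,0.2,0,0,0,0,0]
    - [0,0.2,0,0,0,0,0]

```text
clock: 29.5
position: [580.7, 8.9, 16.4]
ee_rot: [0.998, 0.058, -0.001, 0.0]
contact_force: [-3.0, 0.2, 1.6]
gripper_width: -0.0
```

servo_tool:
  rows:
    - [0,0.1,0,0,0,0,0]
    - [0,0.1,0,0,0,0,0]
    - [0,0.1,0,0,0,0,0]

```text
clock: 29.8
position: [580.8, 8.5, 16.2]
ee_rot: [0.998, 0.058, -0.004, 0.0]
contact_force: [-9.9, 0.7, 5.3]
gripper_width: 0.0
```

```bash
python3 - <<'E'
from h import *
t,w=upose()
from bench import *
a=get_image("scene")
c=np.hstack([cv2.resize(t["image"][150:275,245:365],(384,400),interpolation=cv2.INTER_CUBIC),cv2.resize(a["image"][190:310,290:415],(416,400),interpolation=cv2.INTER_CUBIC)])
cv2.imwrite("pics/f.png",c[:,:,::-1])
E
```

```text
29.85 tcp bay [-55.9 -59.2] 16.2 [-8.4  1.6  3.7]
top front x [(-60, None), (-45, None), (-30, None), (30, np.float64(47.8)), (45, np.float64(47.1)), (60, np.float64(48.4))]
wrist front x [(-60, np.float64(49.9)), (-45, np.float64(49.8)), (-30, np.float64(49.8)), (30, np.float64(38.3)), (45, np.float64(-22.7)), (60, None)]
```

View pics/f.png

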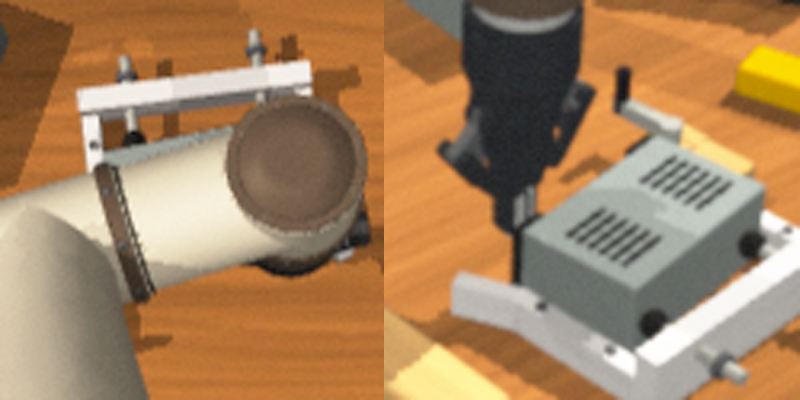

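Both domes touch the unit's front (right panel, at about (655,322) and (752,245)), and both corners are felt as stopped. I'll back off and go around to the latch peg, turning the tool 45°.

servo_tool:
  rows:
    - [0,-2.6,0,0,0,0,0]
    - [0,-3.4,0,0,0,0,0]
    - [0,-3.4,0,0,0,0,0]
    - [0,0,-4.2,0,0,0,0]
    - [0,0,-4.2,0,0,0,0]
    - [0,0,-4.2,0,0,0,0]
    - [0,0,-4.2,0,0,0,0]
    - [0,0,-4.1,0,0,0,0]
    - [0,0,0,-0.85,0,0,0]
    - [0,0,0,0,0,0,7.5]
    - [0,0,0,0,0,0,7.5]
    - [0,0,0,0,0,0,7.5]

```text
clock: 31.15
position: [467.4, 205.7, 25.7]
ee_rot: [0.99, -0.14, 0.001, -0.001]
contact_force: [-1.0, 0.7, 0.5]
gripper_width: -0.2
```

servo_tool:
  rows:
    - [0,0,0,0,0,0,7.5]
    - [0,0,0,0,0,0,7.5]
    - [0,0,0,0,0,0,7.5]
    - [0,0,0,0,0,0,0]
    - [0,0,0,0,0,0,0]

```text
clock: 31.65
position: [467.3, 205.4, 25.6]
ee_rot: [0.945, -0.327, 0.0, -0.0]
contact_force: [0.0, 0.5, 0.0]
gripper_width: -0.2
```

```bash
python3 - <<'E'
from h import *
from bench import *
a=get_image("scene");w=get_image("wrist");s=read_state();p=s["position"];print(s["clock"],bay(p),p.round(1),s["ee_rot"].round(3),s["joints"].round(2),s["contact_force"].round(1))
c=np.hstack([cv2.resize(a["image"][170:290,290:410],(480,480),interpolation=cv2.INTER_CUBIC),cv2.resize(w["image"][:,160:480],(320,480))])
cv2.imwrite("pics/g.png",c[:,:,::-1])
E
```

```text
31.75 [-146.1  149.4] [467.2 205.4  25.5] [ 0.945 -0.328  0.    -0.   ] [ 0.73  0.41 -0.5   0.   -0.66  0.17] [ 0.2 -0.2  0.2]
```

View pics/g.png

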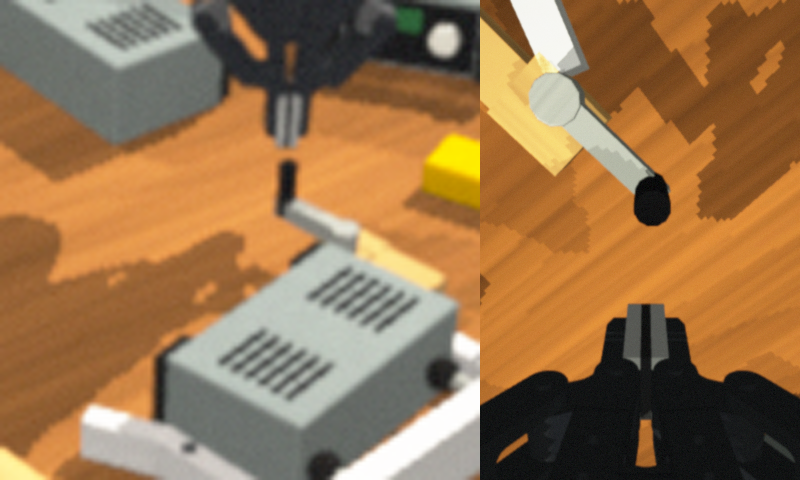

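The peg is straight ahead of the fingertips: in the wrist panel it's at (652,200) and the fingers at (645,310). Touch it, then swing along the arc.

servo_tool:
  rows:
    - [0,1.2,0.2,0,0,0,0]
    - [0,1.2,0,0,0,0,0]
    - [0,0.5,0,0,0,0,0]
    - [0,0.2,0,0,0,0,0]
    - [0,0.2,0,0,0,0,0]

```text
clock: 32.25
position: [491.3, 182.7, 25.1]
ee_rot: [0.944, -0.329, -0.001, 0.001]
contact_force: [-2.9, 1.1, 2.6]
gripper_width: 0.2
```

servo_tool:
  rows:
    - [0,0.54,0.42,0,0,0,0]
    - [0,0.6,0.34,0,0,0,0]
    - [0,0.64,0.24,0,0,0,0]
    - [0,0.68,0.15,0,0,0,0]
    - [0,0.69,0.04,0,0,0,0]
    - [0,0,0,0,0,0,0]

```text
clock: 32.85
position: [511.0, 154.4, 25.6]
ee_rot: [0.944, -0.329, 0.001, -0.001]
contact_force: [-0.8, 0.2, 0.2]
gripper_width: -0.0
```

servo_tool:
  rows:
    - [0,0.69,-0.06,0,0,0,0]
    - [0,0.67,-0.17,0,0,0,0]
    - [0,0.64,-0.26,0,0,0,0]
    - [0,0.3,-0.18,0,0,0,0]
    - [0,0.3,-0.18,0,0,0,0]

```text
clock: 33.35
position: [535.3, 145.0, 25.3]
ee_rot: [0.944, -0.329, 0.0, -0.0]
contact_force: [-2.1, -0.5, 0.5]
gripper_width: -0.3
```

```bash
python3 - <<'E'
from h import *
from bench import *
a=get_image("scene");w=get_image("wrist");s=read_state();p=s["position"];print(s["clock"],bay(p),p.round(1),s["contact_force"].round(1))
c=np.hstack([cv2.resize(a["image"][170:290,290:410],(480,480),interpolation=cv2.INTER_CUBIC),cv2.resize(w["image"][:,160:480],(320,480))])
cv2.imwrite("pics/i.png",c[:,:,::-1])
E
```

```text
33.45 [-84.9  81.8] [535.8 145.2  25.4] [ 0.   0.1 -0.5]
```

View pics/i.png

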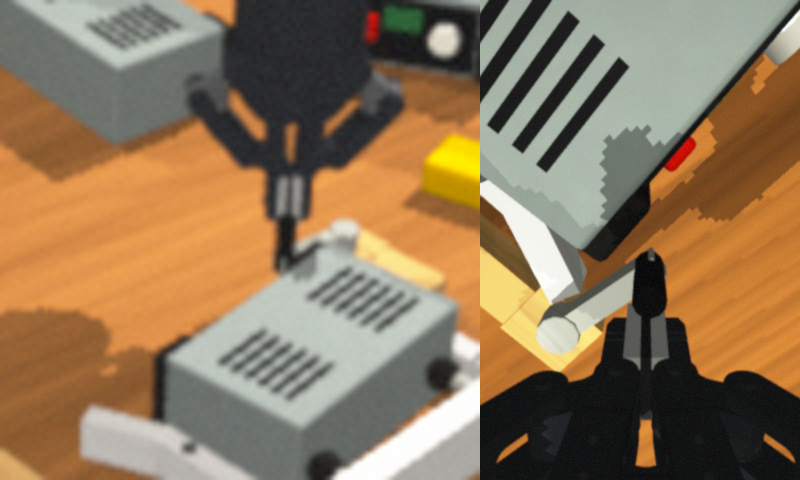

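The latch is at about 1.4 rad (bar at wrist panel (600,300)), just behind the left bumper. Push it the last bit to its end stop.

servo_tool:
  rows:
    - [0,0.18,-0.18,0,0,0,0]
    - [0,0.18,-0.18,0,0,0,0]
    - [0,0.18,-0.18,0,0,0,0]

```text
clock: 33.75
position: [542.2, 145.9, 25.3]
ee_rot: [0.944, -0.329, -0.0, 0.0]
contact_force: [-0.8, 0.3, -0.3]
gripper_width: 0.1
```

servo_tool:
  rows:
    - [0,0.1,-0.1,0,0,0,0]
    - [0,0.1,-0.1,0,0,0,0]

```text
clock: 33.95
position: [545.1, 146.2, 25.3]
ee_rot: [0.944, -0.329, -0.0, 0.0]
contact_force: [-2.7, -0.8, 0.9]
gripper_width: 0.5
```

servo_tool:
  rows:
    - [0,0.1,-0.1,0,0,0,0]
    - [0,0.1,-0.1,0,0,0,0]

```text
clock: 34.15
position: [545.2, 145.9, 25.0]
ee_rot: [0.944, -0.329, -0.002, 0.002]
contact_force: [-9.5, 2.5, 6.3]
gripper_width: -0.0
```

servo_tool:
  rows:
    - [0,0.07,-0.07,0,0,0,0]
    - [0,0.07,-0.07,0,0,0,0]

```text
clock: 34.35
position: [545.3, 145.9, 24.9]
ee_rot: [0.944, -0.329, -0.004, 0.003]
contact_force: [-14.1, 3.8, 9.2]
gripper_width: 0.1
```

Blocked at the end stop (peg at bay x of about -64, roughly 1.6 rad). Release straight back, rise, and look.

servo_tool:
  rows:
    - [0,-0.5,0.5,0,0,0,0]
    - [0,-2,0,0,0,0,0]
    - [0,-3,0,0,0,0,0]
    - [0,-3,0,-2,0,0,0]
    - [0,-3,0,-4,0,0,0]
    - [0,-2,0,-4,0,0,0]
    - [0,-2,0,-4,0,0,0]
    - [0,-2,0,0,0,0,0]
    - [0,-3,0,0,0,0,0]
    - [0,-3,0,0,0,0,0]
    - [0,0,0,0,0,0,0]

```text
clock: 35.45
position: [361.5, 290.6, 166.1]
ee_rot: [0.945, -0.327, 0.0, -0.002]
contact_force: [-0.2, -0.4, -0.1]
gripper_width: 0.3
```

```bash
python3 - <<'E'
from h import *
import pickle
t,w=upose()
from bench import *
d=pickle.load(open("d0.pkl","rb"))
a=get_image("scene")
pickle.dump((t,a),open("d1.pkl","wb"))
c=np.hstack([cv2.resize(t["image"][150:275,245:365],(384,400),interpolation=cv2.INTER_CUBIC),cv2.resize(a["image"][190:310,290:415],(416,400),interpolation=cv2.INTER_CUBIC)])
cv2.imwrite("pics/j.png",c[:,:,::-1])
def diff(n,new,r): y0,y1,x0,x1=r; return np.abs(d[n]["image"][y0:y1,x0:x1].astype(int)-new["image"][y0:y1,x0:x1]).mean().round(1)
print("brush",diff("top",t,(178,232,370,400)),"cork",diff("top",t,(162,202,410,440)),"wax scene",diff("scene",a,(204,230,393,440)))
E
```

```text
35.5 tcp bay [-240.7  245.5] 166.0 [-0.3 -0.4 -1.2]
top front x [(-60, np.float64(51.8)), (-45, np.float64(51.8)), (-30, np.float64(50.8)), (30, np.float64(47.8)), (45, np.float64(47.1)), (60, np.float64(48.4))]
wrist front x [(-60, None), (-45, None), (-30, None), (30, None), (45, None), (60, None)]
brush 3.0 cork 3.0 wax scene 8.0
```

View pics/j.png

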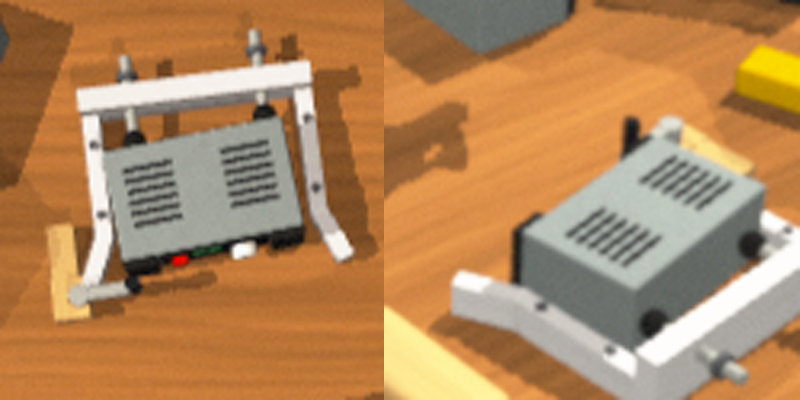

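The unit sits against both domes, (135,138) and (263,112). The latch lies across behind the left bumper, with its peg at (133,285). I'll check the wax bar's centroid and hand in.

```bash
python3 - <<'E'
import pickle,cv2,numpy as np
from bench import *
d=pickle.load(open("d0.pkl","rb"));t,a=pickle.load(open("d1.pkl","rb"))
for g,(y0,y1,x0,x1) in((d["scene"],(200,235,385,450)),(a,(200,235,385,450))):
    h=cv2.cvtColor(g["image"][y0:y1,x0:x1],cv2.COLOR_RGB2HSV);m=(h[...,0]>21)&(h[...,0]<35)&(h[...,1]>180);v,u=np.nonzero(m);print(len(u),u.mean(),v.mean())
s=read_state();print(s["clock"],s["contact_force"].round(1),np.abs(s["joint_vel"]).max().round(3))
job_done()
E
```

```text
586 30.25938566552901 15.122866894197951
583 30.22813036020583 15.293310463121784
35.6 [0.2 0.4 1. ] 0.019
the job is handed in; nothing more can be done
```

The power unit is fully home against both stop screws, the latch is swung across behind it, and the job was handed in at 35.6 s with the arm clear.

- **Walking it in:** I pushed the two rear bumpers by turns. Sliding took about 3 to 8 N. I pushed each front corner until it stopped moving: about 12 N on the left and 14 N on the right. A repeat push on the right did not move it. The last pictures show the front touching both domes.
- **Latch:** I pushed the peg to its end stop, about 1.6 rad, with a reading of about 17 N there, then backed away. The last picture shows the bar lying across behind the left bumper.
- **Bystanders:** the wax bar, brush and cork block show no movement between the first and last pictures.
- **What disagreed:**
  - The shut fingertips stood some 20 to 27 mm above the tool point, not 11 mm below it as stated. My first approach therefore passed over the unit's top left edge without any contact force, and I lowered the tool before pushing.
  - The wrist-view readings of the front edge were unreliable, so I judged "home" from the felt stops and the top and scene views.

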